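# Set a pressure switch and snap its hood on for sealing

### The arm

A 6-joint arm with a two-finger parallel gripper is mounted at the origin on the work surface. World frame = base frame: x ahead of the robot, y to its left, z up, the work surface at z = 0. Lengths are in m, angles in rad, forces in N, time in s.
With the tool pointing down it reaches from about 0.25 to 0.8 m from the base axis. Payload 8.5 kg.
Tool frame: the origin (TCP) lies at the very end of the fingers, on their centre line; the grasp point (between the pads) lies 19 mm behind it; z points along the fingers, y is the direction in which the jaws open and shut (so a half turn about z gives the same grasp; the last joint's range is limited). The gripper opens to 85 mm and grips with 20 to 120 N. Pads are 22 mm wide; open, the fingers measure 114 mm over their backs; the gripper's body (76 mm by 85 mm) begins 54 mm behind the grasp point. The pads swing forward as they close: fully open they stand 13 mm farther back than shut.
Start: joints at [-1.119, 0.238, -0.013, 1.319, 0, 1.571], TCP at [0.229, -0.472, 0.231] pointing down, gripper open.
Joint ranges: [-2.66, 2.66], [-1.03, 1.9], [-1.14, 1.46], [-1.82, 2.27], [-1.45, 1.34], [-3.14, 3.14]. Speed limits (rad/s): [2.22, 2.22, 2.79, 3.14, 3.14, 3.14].

### API

Orientations are given as [roll, pitch, yaw] about the fixed x, y, z axes, in that order (R = Rz(yaw) Ry(pitch) Rx(roll)).
In Python, from cell import sensors, imaging, job gives the robot as it stands.
- The arm moves only by the shell command python3 -m jog 'ROWS'. ROWS is JSON, a list of rows, each a list of 5 numbers: the shift along the tool's x, y, z in mm, then the turn about the tool's z in rad, then the finger opening in mm, from 0 to 85.4. A call has 1 to 20 rows; each row is the pose to reach, as a shift and turn from the pose measured when the call began, along the tool's axes at that moment; what a row does not reach only later rows make up. A row lasts 1/8 s, in which the tool goes at most 62.5 mm and 10.7 degrees, less where a joint would pass 70% of its speed; a pose out of reach is approached as far as the arm can. A call with a gripper value outside its range is refused whole. The fingers move at their own pace and stop on an object; the grip force is fixed at half the most. Time passes only in rows, so rows that repeat a pose let the fingers close. It gives the time, the measured TCP pose, the force and the opening at its end, in the units of the state.
- sensors.get_state(): the state, without advancing time (a new reading comes with each control period).
- imaging.grab_frame(name): name is "side" or "top"; returns (picture, depth): 420x560x3 uint8, red, green, blue; 420x560 float32, m along the optical axis (not along the pixel's ray), 0 where there is no reading.
- imaging.calibration(name): a dict with "K" (3x3 intrinsics, pixels), "xyz" and "rotation" of the camera in the world. Camera axes: x right, y up, looking along -z (the intrinsics and any distortion apply to the point x, -y, -z); pixel columns grow to the right and rows downward; lengths in m; the calibration is good to about 2 mm. A picture is of the moment at which its call begins. calibration takes no time and is no camera call.
- job.close_job(): hands the job in, once; it reports no verdict.
The state is a dict: "time": time; "joints": joint angles; "joint_vel": joint speeds; "tau": joint torques, N m; "ee_pos": TCP position; "tool_rot": TCP orientation; "contact_force": force on the tool from outside, world axes, zero at the start; "torque": the same for the moment, N m; "width": finger opening in m.
Only numpy, scipy, OpenCV 4.12 (cv2) and the standard library are available. Lean on these libraries where they do the work, as an engineer would, in place of code of your own. Each camera call takes 0.05 s, during which the arm holds its last target. There are 200 camera calls.

### The job

Turn the set knob of the pressure switch clockwise until its white pointer line stands at the small index tab on the scale. Then fit the loose grey hood over the knob and press it straight down until both catches snap and it sits fully home on the housing. Finish while the gripper is still pressing the hood down, with about 10 N, so that the seal wire can be threaded; do not disturb the beaker, the spanner or the brass adapter.

Things in the scene. Friction and masses are not known exactly. Their poses are not given: they have to be found in the camera images.
- comparator: Fixed steel base plate 180 x 385 x 18 mm carrying the pressure switch, gauge and hand pump. Origin on the bench under the switch; x along the plate's short side, y along its long side. The round gauge on its post stands 170 mm from the switch in the -y direction, its head 100 mm across and up to 245 mm high; nothing else within 100 mm of the knob's axis is taller than the knob
- seat (a point): Centre of the flat top deck (112 x 78 mm) of the switch's aluminium housing, 82 mm above the bench, where the hood's rim comes to rest. x: long axis of the white plinth, z up. The plinth, centred here, is 72 x 50 mm and 20 mm high, its top edges rounded by 4 to 5 mm; the knob stands on it
- catch_near (a joint): Sprung catch at the -x end of the plinth: a white wedge 20 mm long standing out 5 mm, sloping above and undercut below, its tip 41 mm from the seat's centre and 7.4 mm above the deck. Value: how far it is pushed in, 0 (out) to 0.0055 m
- catch_far (a joint): The same catch at the +x end of the plinth
- knob_grip (a point): Middle of the grip bar of the black set knob, on its vertical turning axis, which passes through the seat's centre; 35.5 mm above the deck. The bar is 30 mm long, 9 wide and 22 high (from 4 to 26 mm above the plinth's top), on a disc 36 mm across and 4 mm thick. The x axis lies along the bar, towards the end with the pointer line
- pointer (a point): Outer end of the knob's white pointer line, 19 mm from the knob's axis, in the direction of the bar
- index_tip (a point): Inner end of the small dark steel index tab on the scale around the knob, also 19 mm from the knob's axis and at the pointer's height. The knob is set when the pointer's end meets it. The tab stays where it is (a stiff rider 5 mm wide, 2.5 mm high, narrowing to a tip)
- knob (a joint): Angle of the set knob, rad, 0 to 4.71, growing as it is turned clockwise seen from above. It turns stiffly (0.04 N m) and stays where it is left. The index tab lies 0.6 to 2.2 rad clockwise of the pointer at the start; one scale division is 0.31 rad (18 degrees)
- hood_mid (a point): Centre, half-way up, of the loose grey hood: a box open below, 90 mm long (x) by 60 wide (y) by 53 high, walls 3 mm, about 80 g, with a clear window on top and a small ear for the seal 8 mm long at each end. It stands on the bench open side down. Either way round fits, with its x along the plinth's, 2 mm of play all round. Home: this point is 26.5 mm above the seat's centre
- hood_rim (a point): Centre of the hood's lower rim (its open mouth). A round bead 4 mm thick runs inside each end wall, 4 mm above the rim. Going down, the beads meet the catches when the rim is about 8 mm above the deck; the push rises to about 12 N, and about 3 mm above the deck the catches snap over the beads: the push suddenly drops and the rim comes to rest on the deck
- beaker_rim (a point): Centre of the mouth of a glass beaker, 84 mm across and 110 mm high, standing on the bench: leave it alone
- spanner_grip (a point): Handle of a steel spanner, 150 mm long, lying on the bench: leave it alone
- adapter: A brass adapter, 28 mm across and 40 mm high, standing on the bench (origin at the centre of its underside): leave it alone
There are look-alikes about, which are no part of the job. What is shaped like the part that bears hood_mid but green or pink is not meant.

How it is judged:
By the outcome, as a careful person would: the job done as asked, in the order asked, and still so for the second after the job is handed in, while the arm keeps its last pose, push and grip.
It also fails if it takes over 72 s, if anything falls off the work surface, if the arm or the gripper's body presses on something with over 40 N, if the wrist force passes 120 N, or if a joint passes its speed limit or range.

## Working session

There is one attempt and no reset: what is moved stays moved. The work goes in short steps, Python scripts to look and compute and a shell command to move; the robot and the scene stay as the last step left them, time stands still between calls to the robot, and variables do not carry over. Pictures are saved under pics/ and viewed, about 8 in all and at most 12, crops included, and the job is handed in when it is done.

```bash
ls; mkdir -p pics; python3 - <<'E'
from cell import sensors, imaging
import cv2,numpy as np
s=sensors.get_state();print({k:np.round(v,3).tolist() for k,v in s.items()})
for n in("side","top"):
    p,d=imaging.grab_frame(n);cv2.imwrite(f"pics/{n}0.png",p[...,::-1]);np.save(f"pics/{n}0.npy",d)
    c=imaging.calibration(n);print({k:np.round(v,4).tolist() if not isinstance(v,str) else v for k,v in c.items()}, (d>0).mean())
E
```

```text
pics
{'time': 0.0, 'joints': [-1.119, 0.239, -0.014, 1.319, 0.0, 1.571], 'joint_vel': [0.0, -0.001, -0.002, 0.0, -0.001, 0.001], 'tau': [-0.0, -53.878, 34.643, 0.019, -0.0, 0.0], 'ee_pos': [0.229, -0.472, 0.231], 'tool_rot': [-3.14, -0.0, 0.452], 'contact_force': [-0.307, -1.273, -0.656], 'torque': [0.052, 0.051, -0.044], 'width': 0.086}
{'K': [[426.9538, 0.0, 276.8997], [0.0, 426.9538, 209.8049], [0.0, 0.0, 1.0]], 'xyz': [0.1201, 0.712, 0.5012], 'rotation': [1.0437, 0.0045, -2.4764]} 0.9959863945578231
{'K': [[391.5192, 0.0, 279.1859], [0.0, 391.5192, 216.2068], [0.0, 0.0, 1.0]], 'xyz': [0.4782, 0.1993, 0.9505], 'rotation': [0.0678, -0.0118, -1.5559]} 0.9963732993197278
```

View pics/side0.png

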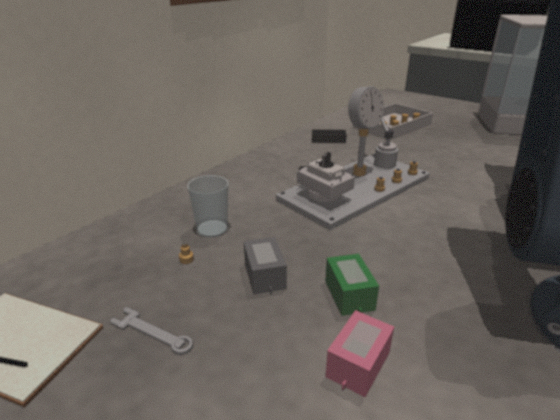

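View pics/top0.png

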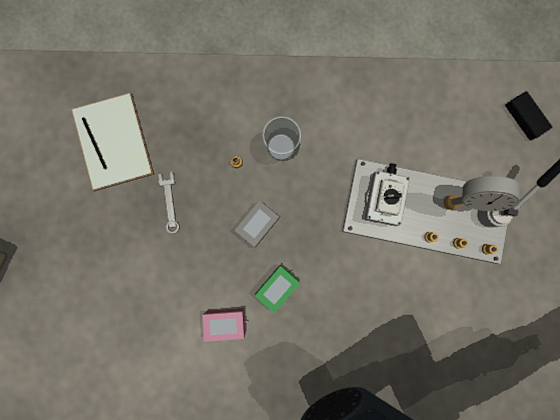

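Candidates for the hood in the top view are the grey one (257,223), the green one (277,288) and the pink one (223,325). By the description it is the grey one. The switch knob is at about (391,196), the beaker at (282,138), the adapter at (236,161) and the spanner at (170,203).

```bash
cat > h.py <<'E'
import numpy as np,cv2
from scipy.spatial.transform import Rotation as R
from cell import imaging,sensors
def cal(n):
    c=imaging.calibration(n);rot=np.array(c["rotation"])
    return np.array(c["K"]),np.array(c["xyz"]),(R.from_euler("xyz",rot).as_matrix() if rot.ndim==1 else rot),c
def ray(n,u,v):
    K,t,M,_=cal(n);d=M@np.array([(u-K[0,2])/K[0,0],-(v-K[1,2])/K[1,1],-1.]);return t,d
def onz(n,u,v,z):
    t,d=ray(n,u,v);return t+d*(z-t[2])/d[2]
def proj(n,p):
    K,t,M,_=cal(n);q=M.T@(np.array(p)-t);return np.array([K[0,2]+K[0,0]*q[0]/-q[2],K[1,2]+K[1,1]*q[1]/q[2]])
def crop(n,im,u,v,w,hh,s,name):
    c=im[v-hh:v+hh,u-w:u+w,::-1];cv2.imwrite(name,cv2.resize(c,None,fx=s,fy=s,interpolation=cv2.INTER_CUBIC))
def tri(pt,ps):
    (a,d),(b,e)=ray("top",*pt),ray("side",*ps);s=np.linalg.lstsq(np.c_[d,-e],b-a,rcond=None)[0]
    p,q=a+s[0]*d,b+s[1]*e;return (p+q)/2,np.linalg.norm(p-q)
E
python3 - <<'E'
from h import *
print({k:v for k,v in imaging.calibration("top").items() if k not in("K","xyz","rotation")})
d=np.load("pics/top0.npy");t=cv2.imread("pics/top0.png")[...,::-1]
K,tt,M,_=cal("top")
for u,v in((391,196),(257,223),(385,180),(300,60),(300,180),(400,235)):
    t0,r=ray("top",u,v);print(u,v,t0+r*d[v,u])
# hood by depth: points 30..70mm high near the grey one
v,u=np.mgrid[0:420,0:560];D=M@np.stack([(u-K[0,2])/K[0,0],-(v-K[1,2])/K[1,1],-np.ones_like(u,float)]).reshape(3,-1)
P=(tt[:,None]+D*d.ravel()).T.reshape(420,560,3)
m=((P[...,2]>.047)&(P[...,2]<.06)).astype(np.uint8);w=np.zeros_like(m);w[190:255,225:290]=1
k=cv2.findContours(m*w,cv2.RETR_EXTERNAL,cv2.CHAIN_APPROX_NONE)[0];c=max(k,key=cv2.contourArea)
r=cv2.minAreaRect(c);print("hood",r,[onz("top",*b,.053).round(4) for b in cv2.boxPoints(r)],onz("top",*r[0],.053))
w[:]=0;w[150:240,355:420]=1;m=((P[...,2]>.077)&(P[...,2]<.087)).astype(np.uint8)*w
print("deck",cv2.minAreaRect(cv2.findNonZero(m)))
a=cv2.resize(t[160:235,350:425,::-1],(600,600),interpolation=cv2.INTER_CUBIC)
cv2.imwrite("pics/k1.png",a)
s=cv2.imread("pics/side0.png")
cv2.imwrite("pics/s1.png",np.hstack([cv2.resize(s[140:220,290:370],(400,400),interpolation=cv2.INTER_CUBIC),cv2.resize(t[190:255,225:290,::-1],(400,400),interpolation=cv2.INTER_CUBIC)]))
E
```

```text
{}
391 196 [ 0.58076951 -0.04565411  0.12909813]
257 223 [0.52310527 0.24046546 0.04953525]
385 180 [ 0.61977328 -0.04159841  0.0987927 ]
300 60 [0.93491236 0.14292107 0.00146713]
300 180 [ 0.63301005  0.1392804  -0.00204006]
400 235 [ 0.50129357 -0.10010225  0.01746347]
hood ((256.8019714355469, 223.51983642578125), (26.103466033935547, 39.19038391113281), 39.289405822753906) [array([0.5051, 0.2919, 0.053 ]), array([0.5758, 0.2364, 0.053 ]), array([0.5384, 0.1894, 0.053 ]), array([0.4681, 0.245 , 0.053 ])] [0.52173229 0.24073867 0.053     ]
deck ((388.0179443359375, 198.00332641601562), (34.779048919677734, 49.81962585449219), 10.491477012634277)
```

View pics/k1.png

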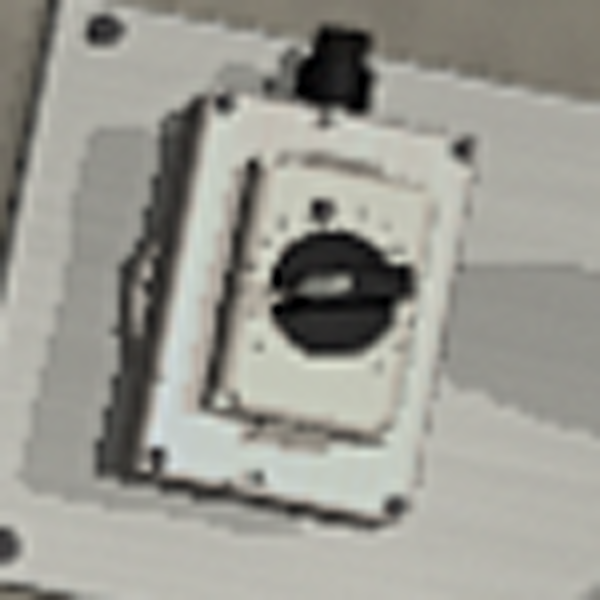

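View pics/s1.png

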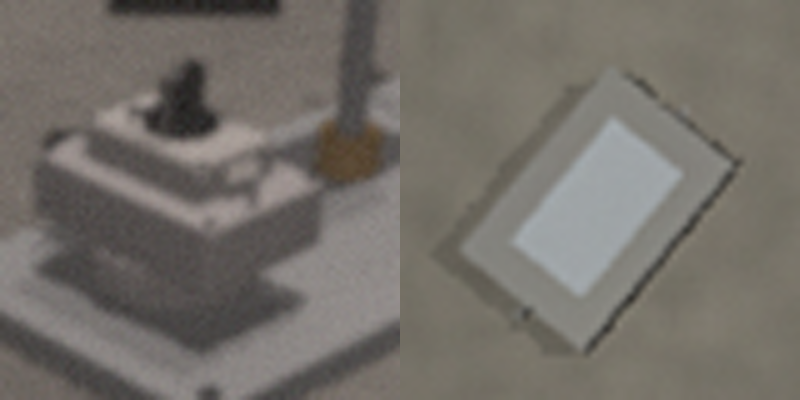

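The crops show the bar running roughly horizontally across the knob. The white line is on its left half, crop (305–352, 285), and the dark index tab is above it at (322,210). The right-hand crop confirms the grey hood with a window on top. Next I compute the geometry.

```bash
python3 - <<'E'
from h import *
d=np.load("pics/top0.npy");t=cv2.imread("pics/top0.png")[...,::-1];g=t.max(2).astype(int)
f=lambda x,y:(350+x/8-.44,160+y/8-.44)
cor=np.array([onz("top",*f(*c),.082) for c in((207,97),(472,145),(403,520),(143,470))])
seat=cor.mean(0);ax=cor[0]+cor[1]-cor[2]-cor[3];print("deck corners",seat.round(4),"edges",np.linalg.norm(np.diff(cor,axis=0),axis=1).round(3),"yaw",np.degrees(np.arctan2(ax[1],ax[0])))
m=np.zeros((420,560),np.uint8);w=m.copy();w[150:240,355:420]=1
K,tt,M,_=cal("top");v,u=np.mgrid[0:420,0:560];D=M@np.stack([(u-K[0,2])/K[0,0],-(v-K[1,2])/K[1,1],-np.ones_like(u,float)]).reshape(3,-1)
P=(tt[:,None]+D*d.ravel()).T.reshape(420,560,3);Z=P[...,2]
for nm,lo,hi,z in(("deck+",.076,.11,.082),("plinth",.096,.112,.102),("bar",.118,.14,.128)):
    m=((Z>lo)&(Z<hi)&(w>0)).astype(np.uint8);k=cv2.findContours(m,cv2.RETR_EXTERNAL,cv2.CHAIN_APPROX_NONE)[0];r=cv2.minAreaRect(max(k,key=cv2.contourArea))
    B=np.array([onz("top",*b,z) for b in cv2.boxPoints(r)]);e=B[1]-B[0]; print(nm,onz("top",*r[0],z).round(4),np.linalg.norm(B[1]-B[0]),np.linalg.norm(B[2]-B[1]),"edge yaw",np.degrees(np.arctan2(e[1],e[0])),m.sum(),np.median(Z[m>0]))
print(g[182:208,380:404])
for z in(.106,.128):
    print("axis at",z,proj("top",[*seat[:2],z]))
print("tab",onz("top",*f(322,210),.106),"line",onz("top",*f(305,289),.128),onz("top",*f(350,283),.128))
E
```

```text
deck corners [ 0.5821 -0.0526  0.082 ] edges [0.076 0.108 0.074] yaw -10.249774662521336
deck+ [ 0.582 -0.053  0.082] 0.11253008581745391 0.07816683780379355 edge yaw -10.481259027633733 1634 0.08255282417350773
plinth [ 0.5821 -0.0529  0.102 ] 0.07190049330747676 0.04987584487975863 edge yaw -11.375862807355203 646 0.10065469086051276
bar [ 0.5821 -0.0524  0.128 ] 0.030874979937430224 0.009171961052788983 edge yaw -82.71776096204862 67 0.1264558823391957
[[117  56 116 177 201 200 198 198 199 201 203 203 201 198 193 187 175 158
  162 172 170 189 187 192]
 [ 90  72 135 183 201 198 197 198 200 202 203 201 199 199 200 202 201 199
  194 185 179 174 169 186]
 [ 59  80 148 185 203 197 197 200 196 178 179 187 202 197 197 197 196 196
  198 198 201 198 197 193]
 [ 39  85 159 190 203 199 199 204 177  49  62 118 196 200 194 187 198 196
  195 195 196 198 195 186]
 [ 46  97 168 196 197 190 201 200 165  40  63 104 184 202 184 161 199 197
  196 197 195 197 195 178]
 [ 55 111 177 201 184 154 202 196 160 100  87 163 204 208 193 175 200 192
  187 197 196 198 194 174]
 [ 65 127 183 206 183 156 209 206 
[... 1493 characters left out ...]
5 203 206 201 160 100  37  23  28  27  28  34  47  76 138 189
  199 161 153 175 203 199]
 [204 204 202 201 201 204 214 197 125 113 116 116 117 121 133 167 212 197
  205 196 177 181 202 198]
 [205 200 199 199 200 200 202 207 212 214 217 214 215 213 210 208 189 164
  201 191 173 181 203 193]
 [204 199 199 199 199 200 197 200 201 202 202 202 202 201 200 200 189 174
  198 187 178 206 201 191]
 [205 200 198 199 198 199 199 199 198 199 199 199 200 196 198 198 198 200
  197 182 173 206 201 188]]
axis at 0.106 [391.04078151 196.70182222]
axis at 0.128 [394.11944386 195.48327781]
tab [ 0.60596892 -0.05003914  0.106     ] line [ 0.58146342 -0.0389322   0.128     ] [ 0.58325935 -0.05090767  0.128     ]
```

```bash
python3 -m jog '[[210,-200,-40,-0.6,85],[210,-200,-40,-0.6,85],[210,-200,-40,-0.6,85],[210,-200,-40,-0.6,85],[210,-200,-40,-0.6,85],[501,-223,-40,-1.25,60],[501,-223,-40,-1.25,60],[501,-223,-40,-1.25,60],[501,-223,-40,-1.25,60],[501,-223,-40,-1.25,60],[501,-223,-40,-1.25,60],[501,-223,-40,-1.25,60],[501,-223,-40,-1.25,60]]'
```

```text
time: 1.72
ee_pos: [0.5815, -0.0534, 0.2714]
tool_rot: [-3.141, -0.001, 1.701]
contact_force: [-0.2, 0.6, -0.4]
width: 0.0602
```

```bash
python3 -m jog '[[1,1,60,0,40],[1,1,110,0,40],[1,1,140,0,40],[1,1,160,0,40],[1,1,160,0,40],[1,1,160,0,0],[1,1,160,0,0],[1,1,160,0,0],[1,1,160,0,0],[1,1,160,0,0]]'; python3 - <<'E'
from h import *
p,d=imaging.grab_frame("top");q,_=imaging.grab_frame("side")
a=cv2.resize(p[150:245,340:435,::-1],(400,400),interpolation=cv2.INTER_CUBIC);b=cv2.resize(q[130:210,285:365,::-1],(400,400),interpolation=cv2.INTER_CUBIC)
cv2.imwrite("pics/g1.png",np.hstack([a,b]))
E
```

```text
time: 2.98
ee_pos: [0.5833, -0.0523, 0.113]
tool_rot: [3.139, -0.0, 1.701]
contact_force: [-1.0, -0.8, 7.0]
width: 0.0073
```

View pics/g1.png

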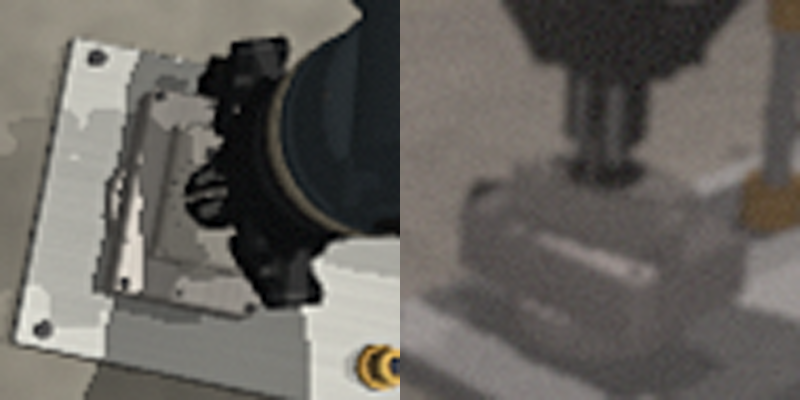

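The gripper is closed on the bar: in the left crop the knob's outline with its white line is visible at about (208,195), between the fingers. Now I turn it.

```bash
python3 -m jog '[[0,0,-1,0.18,0],[0,0,-1,0.36,0],[0,0,-1,0.54,0],[0,0,-1,0.72,0],[0,0,-1,0.9,0],[0,0,-1,1.08,0],[0,0,-1,1.26,0],[0,0,-1,1.4,0],[0,0,-1,1.48,0],[0,0,-1,1.48,0],[0,0,-1,1.48,0]]'; python3 - <<'E'
from h import *
print(sensors.get_state()["torque"])
p,d=imaging.grab_frame("top");q,_=imaging.grab_frame("side")
a=cv2.resize(p[160:235,350:425,::-1],(400,400),interpolation=cv2.INTER_CUBIC);b=cv2.resize(q[130:210,285:365,::-1],(400,400),interpolation=cv2.INTER_CUBIC)
cv2.imwrite("pics/g2.png",np.hstack([a,b]))
E
```

```text
time: 4.45
ee_pos: [0.5859, -0.0541, 0.1133]
tool_rot: [3.138, -0.005, 0.22]
contact_force: [13.2, -9.3, -19.6]
width: 0.0073
[-1.75735027 -2.80638118  0.02499952]
```

View pics/g2.png

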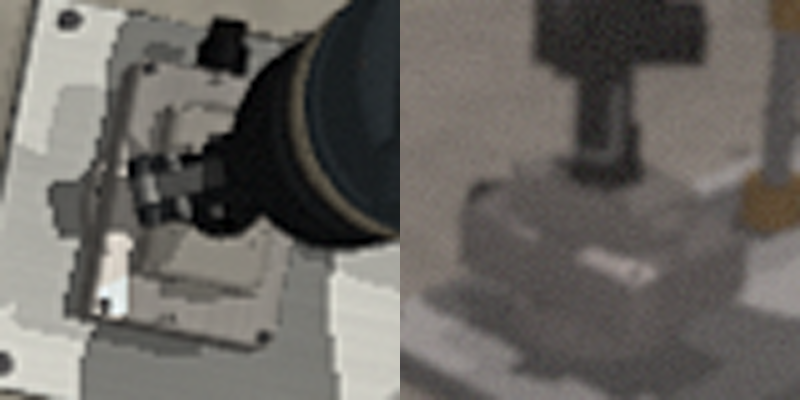

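```bash
python3 -m jog '[[0,0,0,0,40],[0,0,0,0,40],[0,0,0,0,40],[0,0,-30,0,40],[0,0,-80,0,40],[-60,0,-120,0,60],[-120,0,-120,0,60],[-180,0,-120,0,60],[-220,0,-120,0,60],[-220,0,-120,0,60]]'; cat > k.py <<'E'
from h import *
import sys
p,d=imaging.grab_frame("top");cv2.imwrite("pics/"+sys.argv[1]+"_full.png",p[...,::-1])
cv2.imwrite("pics/"+sys.argv[1]+".png",cv2.resize(p[178:214,372:408,::-1],(576,576),interpolation=cv2.INTER_CUBIC))
K,tt,M,_=cal("top");v,u=np.mgrid[0:420,0:560];D=M@np.stack([(u-K[0,2])/K[0,0],-(v-K[1,2])/K[1,1],-np.ones_like(u,float)]).reshape(3,-1)
Z=(tt[:,None]+D*d.ravel()).T.reshape(420,560,3)[...,2];w=np.zeros_like(Z);w[175:215,375:412]=1
m=((Z>.118)&(Z<.14)&(w>0)).astype(np.uint8);k=cv2.findContours(m,cv2.RETR_EXTERNAL,cv2.CHAIN_APPROX_NONE)[0];r=cv2.minAreaRect(max(k,key=cv2.contourArea))
B=np.array([onz("top",*b,.128) for b in cv2.boxPoints(r)]);L=max(B[1]-B[0],B[2]-B[1],key=np.linalg.norm);print("bar",onz("top",*r[0],.128),np.linalg.norm(L),"yaw",np.degrees(np.arctan2(L[1],L[0])),m.sum())
g=p.max(2).astype(int);print(g[180:202,381:404])
E
python3 k.py k2
```

```text
time: 5.8
ee_pos: [0.3678, -0.1018, 0.2329]
tool_rot: [3.137, -0.006, 0.218]
contact_force: [0.7, -0.5, 0.5]
width: 0.0598
bar [ 0.58190637 -0.05264452  0.128     ] 0.029262405378999937 yaw -167.76163878680205 73
[[ 40 127 198 171 158 192 174 138 129 139 139 128 125 132 146 172 182 208
  205 203 203 202 203]
 [ 44 100 175 205 213 210 207 206 200 197 186 166 151 133 135 135 148 198
  198 197 204 203 204]
 [ 60 121 184 208 207 204 206 208 210 210 210 209 206 201 194 184 164 170
  176 177 196 194 198]
 [ 75 141 189 208 206 204 204 206 208 209 208 207 206 208 210 208 207 202
  191 187 181 175 191]
 [ 83 151 192 210 205 205 207 202 186 188 193 210 204 204 204 204 205 205
  206 207 205 204 201]
 [ 89 165 197 210 206 205 211 185  52  66 122 205 207 201 196 204 203 204
  205 202 204 205 194]
 [102 174 203 205 197 208 208 172  42  66 106 189 208 191 167 206 204 204
  203 204 203 200 184]
 [117 185 210 191 159 213 205 160  80 102 173 221 214 197 170 209 200 192
  203 204 205 201 180]
 [133 190 212 190 163 218 216 185 145 167 203 195 195 174 156 216 196 178
  205 204 204 199 184]
 [151 185 193 
[... 547 characters left out ...]
135 221 193 157 188]
 [202 202 114  18  45  43  32  35  30  13   0  12  32  44  39  32  32  25
  119 211 202 188 212]
 [206 202 116  26  45  45  30  33  31  16   6   7  29  51  41  24  30  28
   92 174 186 179 211]
 [211 205 131  19  44  43  32  34  31  18   3   6  29  59  45  37  34  32
   93 164 166 178 208]
 [202 213 167   8  44  44  32  32  33  26   3   3  26  51  46  39  34  24
  100 188 197 196 208]
 [188 212 170  27  35  44  35  32  34  30   3   8  16  40  48  37  29  34
  136 210 169 196 208]
 [214 217 199 107  51  42  44  33  34  30  10   5  10  32  52  35  26  89
  181 189 144 215 208]
 [212 212 211 182  96  27  39  29  34  29  10   5   4  21  43  19  54 153
  222 199 183 212 209]]
```

View pics/k2.png

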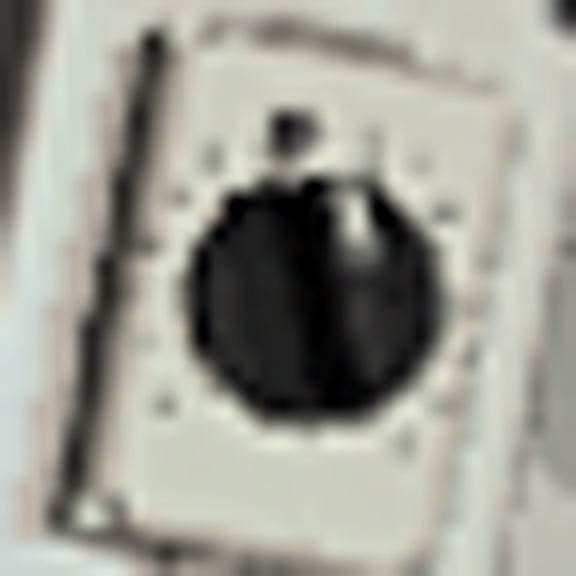

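```bash
python3 - <<'E'
from h import *
c=np.array([.582,-.0526])
for z in(.103,.1045,.106):
    print(z,"axis",proj("top",[*c,z]).round(2),[ (y,proj("top",[c[0]+.019*np.cos(np.radians(y)),c[1]+.019*np.sin(np.radians(y)),z]).round(2).tolist()) for y in(4,8,12.4)])
    for px in((389.7,185.7),(389.85,185.7),(389.5,187)):
        q=onz("top",*px,z)[:2]-c;print(px,np.linalg.norm(q).round(4),np.degrees(np.arctan2(q[1],q[0])).round(1))
# disc centre from dark pixels
p=cv2.imread("pics/k2_full.png").max(2);m=np.zeros_like(p);m[189:207,380:402]=(p[189:207,380:402]<110)
k=max(cv2.findContours(m,cv2.RETR_EXTERNAL,cv2.CHAIN_APPROX_NONE)[0],key=cv2.contourArea);print(cv2.minEnclosingCircle(k),cv2.fitEllipse(k))
q,_=imaging.grab_frame("side");g=q.astype(int).max(2)
u,v=proj("side",[*c,.106]).astype(int);print(u,v,[proj("side",[c[0]+.019*np.cos(np.radians(y)),c[1]+.019*np.sin(np.radians(y)),.105]).round(1).tolist() for y in(4,8,12.4)])
a=cv2.resize(q[v-20:v+15,u-20:u+20,::-1],None,fx=14,fy=14,interpolation=cv2.INTER_CUBIC);cv2.imwrite("pics/s3.png",a);print(u-20,v-20)
E
```

```text
0.103 axis [390.62 196.92] [(4, [389.98, 188.29]), (8, [389.38, 188.35]), (12.4, [388.73, 188.45])]
(389.7, 185.7) 0.0247 4.4
(389.85, 185.7) 0.0247 3.7
(389.5, 187) 0.0219 6.2
0.1045 axis [390.83 196.84] [(4, [390.18, 188.2]), (8, [389.58, 188.25]), (12.4, [388.93, 188.36])]
(389.7, 185.7) 0.0245 5.5
(389.85, 185.7) 0.0245 4.7
(389.5, 187) 0.0217 7.4
0.106 axis [391.03 196.76] [(4, [390.38, 188.1]), (8, [389.78, 188.16]), (12.4, [389.13, 188.26])]
(389.7, 185.7) 0.0244 6.6
(389.85, 185.7) 0.0243 5.8
(389.5, 187) 0.0216 8.7
((391.1153869628906, 196.11538696289062), 8.106822967529297) ((390.98443603515625, 196.44000244140625), (14.416297912597656, 15.357234954833984), 115.40286254882812)
325 163 [[318.3, 161.9], [318.1, 162.1], [317.8, 162.4]]
305 143
```

View pics/s3.png

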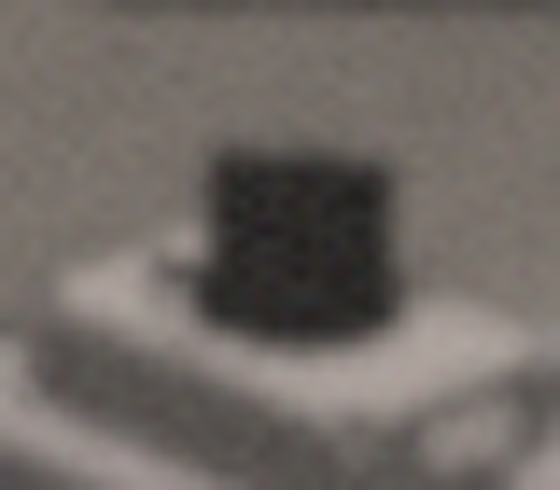

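The top crop shows the pointer line on the bar at (352,210) and the tab at (290,130). The bar's yaw is 12.2°, and the tab works out at about 6±2°. So I re-grip and turn another ~0.1 rad.

```bash
python3 -m jog '[[60,0,0,0,40],[120,-1,0,0,40],[180,-2,0,0,40],[220,-2,0,0,40],[220,-2,0,0,40],[220,-2,60,0,40],[220,-2,100,0,40],[220,-2,119,0,40],[220,-2,119,0,40],[220,-2,119,0,0],[220,-2,119,0,0],[220,-2,119,0,0],[220,-2,119,0,0],[220,-2,119,0.05,0],[220,-2,119,0.1,0],[220,-2,119,0.1,0],[220,-2,119,0.1,0]]'
python3 -m jog '[[0,0,0,0,40],[0,0,0,0,40],[0,0,0,0,40],[0,0,-30,0,40],[0,0,-80,0,40],[-60,0,-120,0,60],[-120,0,-120,0,60],[-180,0,-120,0,85],[-220,0,-120,0,85],[-220,0,-120,0,85]]'; python3 k.py k4
```

```text
time: 8.02
ee_pos: [0.5872, -0.0541, 0.117]
tool_rot: [3.134, -0.01, 0.118]
contact_force: [0.4, -7.3, 1.8]
width: 0.0072
time: 9.28
ee_pos: [0.365, -0.0791, 0.2352]
tool_rot: [3.134, -0.011, 0.117]
contact_force: [0.5, -0.4, 0.2]
width: 0.0853
bar [ 0.58200899 -0.05269628  0.128     ] 0.028606654407711655 yaw -174.60846315957414 72
[[ 39 127 201 174 157 192 176 138 130 139 139 128 127 132 149 173 183 210
  206 203 205 204 204]
 [ 46  99 176 206 215 211 209 208 201 198 187 167 152 134 136 136 149 198
  199 198 205 205 205]
 [ 61 120 185 209 208 207 208 208 209 213 210 210 209 202 195 184 167 171
  179 178 198 196 201]
 [ 75 143 190 210 207 206 206 208 210 212 210 208 206 209 212 209 206 202
  192 188 181 177 193]
 [ 83 153 194 212 205 206 209 206 186 187 195 211 207 205 206 207 206 207
  209 209 205 206 202]
 [ 90 166 198 211 208 206 214 184  54  65 123 206 209 202 196 207 204 204
  206 206 206 205 195]
 [101 177 204 206 198 208 210 173  43  64 106 191 213 192 169 209 206 206
  204 205 206 203 185]
 [116 186 210 192 162 213 204 167 104  90 178 221 208 197 172 212 204 194
  206 206 20
[... 669 characters left out ...]
137 223 194 157 190]
 [203 204 114  21  44  44  30  35  31  14   6  11  31  47  36  25  32  23
  118 214 203 188 213]
 [209 205 118  23  45  44  33  33  31  15   8   7  32  53  39  25  29  30
   89 174 186 180 212]
 [214 204 116  20  46  42  32  34  31  12   7   4  33  54  43  34  32  28
  104 182 164 180 210]
 [204 206 131  27  44  43  34  33  35  14   8   2  30  53  43  35  30  28
  131 224 196 195 210]
 [190 214 177  51  35  43  32  36  34  24  10   4  27  54  43  35  26  44
  139 208 167 197 209]
 [216 219 201 105  15  43  35  31  36  31   3   1  26  53  44  33  29  98
  182 191 143 216 209]
 [215 214 214 175  53  35  41  30  32  27   0   3  20  42  33  20  58 158
  223 200 184 214 210]]
```

View pics/k4.png

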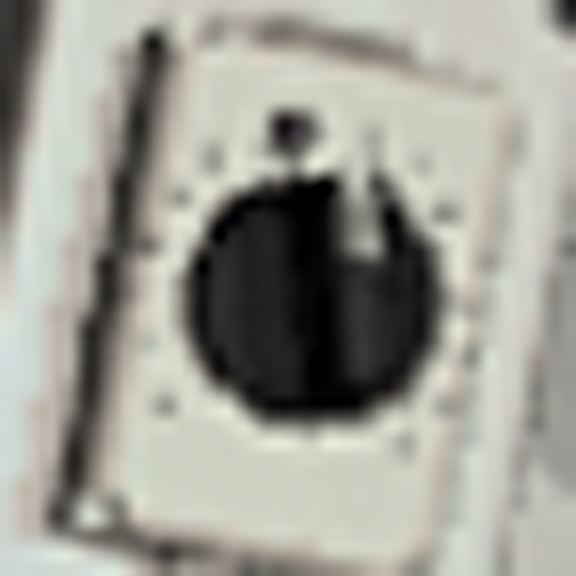

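The pointer is now at yaw 5.4–6.8°. Tab body and tip (290,130)–(296,165) agree with 5–7°, so the knob is set. On to the grey hood.

```bash
python3 -m jog '[[60,-80,0,0.15,85],[110,-140,0,0.3,85],[150,-200,0,0.45,85],[170,-250,0,0.6,85],[193,-299,0,0.785,85],[193,-299,0,0.785,85],[193,-299,0,0.785,85],[193,-299,60,0.785,85],[193,-299,110,0.785,85],[193,-299,130,0.785,85],[193,-299,130,0.785,85]]'; python3 - <<'E'
from h import *
s=sensors.get_state();e=np.array(s["ee_pos"]);y=s["tool_rot"][2]
d=np.array([.5217,.2407])-e[:2];print("tool shift mm",1e3*(d@[np.cos(y),np.sin(y)]),1e3*(d@[np.sin(y),-np.cos(y)]),"turn",y+.668,"z",e[2],s["tool_rot"])
E
```

```text
time: 10.7
ee_pos: [0.3036, -0.1897, 0.1868]
tool_rot: [-3.087, -0.013, -0.604]
contact_force: [0.1, 0.3, -0.2]
width: 0.0851
tool shift mm -65.10793835812045 -478.0831586886444 turn 0.06366150808423943 z 0.18681012714715936 [-3.08734364 -0.01295789 -0.60433849]
```

```bash
python3 -c "
from h import *
s=sensors.get_state();print(s)"
```

```text
{'time': 10.7, 'joints': array([-0.60493952, -0.03738966, -0.44786512,  1.14739561,  0.05425679,
        3.14099079]), 'joint_vel': array([-0.04755934, -0.07103769, -0.31792641, -0.25431189, -0.03041548,
        0.00077432]), 'tau': array([ 8.82126228e-02, -2.99715418e+01,  3.44077992e+01,  5.44108786e-01,
        1.84387523e-01,  2.23664169e-04]), 'ee_pos': array([ 0.30362051, -0.18969968,  0.18681013]), 'tool_rot': array([-3.08734364, -0.01295789, -0.60433849]), 'contact_force': array([ 0.10121675,  0.34109983, -0.2185959 ]), 'torque': array([-0.00875584,  0.02916262, -0.05278926]), 'width': 0.08505598582083791}
```

Joint 6 ran into its limit because my sign for its direction was wrong. The hood takes the half-turn grasp just as well, so I rotate the other way. The limit also left a 3° tool tilt, which I have to take out.

```bash
python3 -m jog '[[-20,-20,-40,-0.18,85],[-40,-40,-50,-0.36,85],[-60,-60,-50,-0.54,85],[-80,-80,-50,-0.72,85],[-100,-110,-50,-0.9,85],[-120,-140,-50,-1.08,85],[-140,-170,-50,-1.26,85],[-160,-190,-50,-1.44,85],[-180,-210,-50,-1.62,85],[-200,-230,-50,-1.8,85],[-220,-250,-50,-1.98,85],[-240,-270,-50,-2.16,85],[-260,-290,-50,-2.34,85],[-277,-310,-50,-2.52,85],[-277,-324,-50,-2.7,85],[-277,-324,-50,-2.88,85],[-277,-324,-50,-3.0,85],[-277,-324,-50,-3.0,85],[-277,-324,-50,-3.0,85]]'; cat > st.py <<'E'
from h import *
s=sensors.get_state();Rm=R.from_euler("xyz",s["tool_rot"]).as_matrix()
print("joints",s["joints"].round(3),"tool z",Rm[:,2].round(4),"pos",np.round(s["ee_pos"],4),"yaw",s["tool_rot"][2].round(4),"F",np.round(s["contact_force"],1))
E
python3 st.py
```

```text
time: 13.08
ee_pos: [0.2576, 0.2327, 0.2507]
tool_rot: [3.086, 0.005, 2.394]
contact_force: [-0.5, -0.4, -0.1]
width: 0.0848
joints [ 0.735 -0.12  -0.355  1.281  0.     1.483] tool z [ 0.0413  0.0373 -0.9985] pos [0.2576 0.2327 0.2507] yaw 2.3935 F [-0.5 -0.4 -0.1]
```

```bash
python3 -m jog '[[0,-50,0,0,85],[0,-100,0,0,85],[0,-130,0,0,85],[0,-130,0,0,85]]'; python3 st.py; python3 -m jog '[[0,-40,0,0,85],[0,-40,0,0,85]]'; python3 st.py
```

```text
time: 13.58
ee_pos: [0.1685, 0.1367, 0.2436]
tool_rot: [3.085, 0.005, 2.391]
contact_force: [0.4, 0.7, 0.2]
width: 0.085
joints [ 0.677 -0.363 -0.531  1.346  0.003  1.428] tool z [ 0.0424  0.0381 -0.9984] pos [0.1685 0.1367 0.2436] yaw 2.3911 F [0.4 0.7 0.2]
time: 13.82
ee_pos: [0.1408, 0.107, 0.2414]
tool_rot: [3.084, 0.005, 2.389]
contact_force: [-0.4, 0.1, -1.1]
width: 0.0853
joints [ 0.641 -0.442 -0.571  1.384  0.005  1.393] tool z [ 0.0429  0.0385 -0.9983] pos [0.1408 0.107  0.2414] yaw 2.3891 F [-0.4  0.1 -1.1]
```

```bash
python3 -m jog '[[0,60,0,-0.18,85],[0,110,0,-0.36,85],[-20,130,0,-0.54,85],[-60,110,0,-0.72,85],[-100,80,0,-0.9,85],[-140,40,0,-1.08,85],[-180,0,0,-1.26,85],[-220,-50,0,-1.44,85],[-260,-100,0,-1.62,85],[-300,-150,0,-1.8,85],[-330,-190,0,-1.98,85],[-358,-209,0,-2.16,85],[-358,-209,0,-2.34,85],[-358,-209,0,-2.52,85],[-358,-209,0,-2.7,85],[-358,-209,0,-2.86,85],[-358,-209,0,-2.98,85],[-358,-209,0,-2.98,85]]'; python3 st.py
```

```text
time: 16.08
ee_pos: [0.2607, -0.2913, 0.2307]
tool_rot: [-3.086, 0.015, -1.104]
contact_force: [0.4, 0.4, -0.1]
width: 0.0847
joints [-0.886  0.009 -0.287  1.277  0.058 -2.924] tool z [ 0.043   0.0384 -0.9983] pos [ 0.2607 -0.2913  0.2307] yaw -1.1036 F [ 0.4  0.4 -0.1]
```

```bash
python3 -m jog '[[10,40,0,-0.18,85],[20,80,0,-0.36,85],[30,120,0,-0.54,85],[30,150,0,-0.7,85]]'; python3 st.py;  python3 -m jog '[[10,40,0,-0.18,85],[20,80,0,-0.36,85]]'; python3 st.py
```

```text
time: 16.58
ee_pos: [0.2807, -0.2415, 0.2233]
tool_rot: [3.08, -0.009, -0.662]
contact_force: [-0.4, 0.5, 0.1]
width: 0.0851
joints [-0.66  -0.033 -0.348  1.247 -0.061 -3.139] tool z [-0.0303 -0.0539 -0.9981] pos [ 0.2807 -0.2415  0.2233] yaw -0.6624 F [-0.4  0.5  0.1]
time: 16.82
ee_pos: [0.3088, -0.2003, 0.2273]
tool_rot: [2.994, 0.014, -0.455]
contact_force: [-0.1, -0.6, 0.0]
width: 0.0848
joints [-0.453 -0.023 -0.335  1.273 -0.147 -3.139] tool z [-0.0769 -0.1257 -0.9891] pos [ 0.3088 -0.2003  0.2273] yaw -0.4553 F [-0.1 -0.6  0. ]
```

```bash
cat > to.py <<'E'
from h import *
import sys
s=sensors.get_state();Rm=R.from_euler("xyz",s["tool_rot"]).as_matrix();x,y,z,yaw=map(float,sys.argv[1:])
print("shift",(1e3*Rm.T@(np.array([x,y,z])-s["ee_pos"])).round(1),"turn",s["tool_rot"][2]-yaw)
E
python3 to.py .261 .426 .3 2.47
```

```text
shift [-319.4 -525.5 -147. ] turn -2.9253360722358384
```

```bash
python3 -m jog '[[-10,-20,-20,0.18,85],[-20,-40,-40,0.36,85],[-30,-60,-50,0.54,85],[-50,-90,-60,0.72,85],[-70,-120,-70,0.9,85],[-95,-155,-80,1.08,85],[-120,-195,-90,1.26,85],[-145,-235,-95,1.44,85],[-170,-275,-100,1.62,85],[-195,-315,-110,1.8,85],[-220,-355,-115,1.98,85],[-245,-395,-120,2.16,85],[-270,-435,-130,2.34,85],[-295,-475,-140,2.52,85],[-310,-500,-145,2.7,85],[-319,-526,-147,2.88,85],[-319,-526,-147,3.06,85],[-319,-526,-147,3.24,85],[-319,-526,-147,3.36,85],[-319,-526,-147,3.36,85]]'; python3 st.py; python3 to.py .47 .767 .3 2.47;python3 to.py .366 .597 .3 2.47
```

```text
time: 19.32
ee_pos: [0.2622, 0.4279, 0.2988]
tool_rot: [-2.995, 0.019, 2.465]
contact_force: [0.3, -0.2, 0.5]
width: 0.085
joints [ 1.021  0.303  0.235  1.651 -0.     1.699] tool z [-0.0769 -0.1257 -0.9891] pos [0.2622 0.4279 0.2988] yaw 2.4647 F [ 0.3 -0.2  0.5]
shift [ 50.3 389.9 -59.8] turn -0.005283050466292405
shift [ 24.9 194.5 -30.4] turn -0.005283050466292405
```

```bash
python3 -m jog '[[8,62,-10,0,85],[16,124,-20,0,85],[25,186,-28,0,85],[32,248,-38,0,85],[36,280,-43,0,85]]'; python3 st.py
```

```text
time: 19.95
ee_pos: [0.375, 0.6133, 0.3056]
tool_rot: [-2.969, 0.022, 2.464]
contact_force: [1.2, 1.3, 0.5]
width: 0.0851
joints [ 1.022  0.911  1.371  2.205 -0.     1.701] tool z [-0.0902 -0.1476 -0.9849] pos [0.375  0.6133 0.3056] yaw 2.4643 F [1.2 1.3 0.5]
```

```bash
python3 -m jog '[[0,60,-8,0,85],[0,60,-8,0,85]]'; python3 st.py
```

```text
time: 20.2
ee_pos: [0.3806, 0.6087, 0.2959]
tool_rot: [-2.944, 0.026, 2.464]
contact_force: [0.3, 0.6, -0.2]
width: 0.0848
joints [ 1.013e+00  9.610e-01  1.456e+00  2.265e+00 -2.000e-03  1.693e+00] tool z [-0.1036 -0.1691 -0.9801] pos [0.3806 0.6087 0.2959] yaw 2.4636 F [ 0.3  0.6 -0.2]
```

```bash
python3 -m jog '[[0,-10,-40,0,85],[0,-10,-80,0,85],[0,-10,-80,0,85]]'; python3 st.py
```

```text
time: 20.58
ee_pos: [0.3742, 0.6015, 0.3467]
tool_rot: [-3.013, 0.017, 2.462]
contact_force: [-0.7, 0.3, 0.5]
width: 0.085
joints [ 1.015e+00  8.910e-01  1.458e+00  2.267e+00 -1.000e-03  1.695e+00] tool z [-0.0672 -0.1106 -0.9916] pos [0.3742 0.6015 0.3467] yaw 2.4624 F [-0.7  0.3  0.5]
```

```bash
python3 -m jog '[[0,0,-50,0,85],[0,0,-95,0,85],[0,0,-95,0,85]]'; python3 st.py
```

```text
time: 20.95
ee_pos: [0.3672, 0.5904, 0.3992]
tool_rot: [-3.087, 0.008, 2.461]
contact_force: [0.0, 0.6, -0.3]
width: 0.085
joints [ 1.015e+00  8.160e-01  1.458e+00  2.267e+00 -1.000e-03  1.695e+00] tool z [-0.0277 -0.0472 -0.9985] pos [0.3672 0.5904 0.3992] yaw 2.4615 F [ 0.   0.6 -0.3]
```

```bash
python3 -m jog '[[0,0,-45,0,85],[0,0,-70,0,85],[0,0,-70,0,85]]'; python3 st.py; python3 to.py .5217 .2407 .2 2.473
```

```text
time: 21.32
ee_pos: [0.3609, 0.5803, 0.4365]
tool_rot: [-3.141, 0.001, 2.461]
contact_force: [0.0, -0.4, 0.3]
width: 0.0849
joints [ 1.015e+00  7.620e-01  1.458e+00  2.267e+00 -1.000e-03  1.695e+00] tool z [ 9.0e-04 -1.2e-03 -1.0e+00] pos [0.3609 0.5803 0.4365] yaw 2.4613 F [ 0.  -0.4  0.3]
shift [-338.3 -162.7  237. ] turn -0.011689971669787802
```

The tool is vertical again (tilt under 0.1°). Next I go to the point above the grey hood.

```bash
python3 -m jog '[[-50,-24,20,0,85],[-100,-48,50,0,85],[-150,-72,90,0,85],[-200,-96,130,0,85],[-250,-120,170,0,85],[-300,-144,210,0,85],[-338,-163,237,-0.01,85],[-338,-163,237,-0.01,85],[-338,-163,237,-0.01,85]]'; python3 st.py; python3 to.py .5217 .2407 .014 2.473
```

```text
time: 22.45
ee_pos: [0.5214, 0.2376, 0.1968]
tool_rot: [-3.137, -0.0, 2.468]
contact_force: [-0.3, -0.6, 1.1]
width: 0.0851
joints [ 0.429  0.337  0.037  1.276 -0.002  1.102] tool z [-0.0034 -0.0035 -1.    ] pos [0.5214 0.2376 0.1968] yaw 2.4679 F [-0.3 -0.6  1.1]
shift [  1.6   3.5 182.8] turn -0.005070529564059623
```

```bash
python3 -m jog '[[2,3,50,0,85],[2,3,100,0,85],[2,3,150,0,85],[2,3,175,0,85],[2,3,183,0,85],[2,3,183,0,85],[2,3,183,0,55],[2,3,183,0,40],[2,3,183,0,40],[2,3,183,0,40],[2,3,183,0,40]]'; python3 st.py
```

```text
time: 23.82
ee_pos: [0.5221, 0.2411, 0.0153]
tool_rot: [-3.139, 0.001, 2.468]
contact_force: [-0.8, 0.7, 6.3]
width: 0.0592
joints [ 0.433  0.476 -0.247  0.85  -0.002  1.107] tool z [-9.0e-04 -2.2e-03 -1.0e+00] pos [0.5221 0.2411 0.0153] yaw 2.4679 F [-0.8  0.7  6.3]
```

```bash
python3 -m jog '[[0,0,-20,0,40],[0,0,-70,0,40],[0,0,-130,0,40],[0,0,-185,0,40],[0,0,-185,0,40],[0,0,-185,0,40]]'; python3 st.py; python3 to.py .582 -.0527 .2 2.957
```

```text
time: 24.58
ee_pos: [0.522, 0.2414, 0.2002]
tool_rot: [-3.139, 0.001, 2.468]
contact_force: [0.3, 0.0, -1.7]
width: 0.0593
joints [ 0.434  0.337  0.046  1.282 -0.002  1.108] tool z [-7.0e-04 -2.1e-03 -1.0e+00] pos [0.522  0.2414 0.2002] yaw 2.4679 F [ 0.3  0.  -1.7]
shift [-230.3 -192.4    0.7] turn -0.4891001659511569
```

```bash
python3 -m jog '[[-30,-25,0,-0.1,40],[-70,-60,0,-0.2,40],[-115,-95,0,-0.3,40],[-160,-132,0,-0.4,40],[-200,-167,0,-0.489,40],[-230,-192,0,-0.489,40],[-230,-192,0,-0.489,40],[-230,-192,0,-0.489,40]]'; python3 st.py; python3 to.py .582 -.0527 .15 2.957; python3 - <<'E'
from h import *
p,d=imaging.grab_frame("top");q,_=imaging.grab_frame("side")
a=cv2.resize(p[140:250,350:460,::-1],(400,400),interpolation=cv2.INTER_CUBIC);b=cv2.resize(q[90:220,265:395,::-1],(400,400),interpolation=cv2.INTER_CUBIC)
cv2.imwrite("pics/h5.png",np.hstack([a,b]))
E
```

```text
time: 25.58
ee_pos: [0.5812, -0.0519, 0.1994]
tool_rot: [-3.139, -0.003, 2.956]
contact_force: [-0.2, 0.6, -1.0]
width: 0.0593
joints [-0.088  0.353  0.068  1.289 -0.002  0.097] tool z [-0.0033 -0.0016 -1.    ] pos [ 0.5812 -0.0519  0.1994] yaw 2.9564 F [-0.2  0.6 -1. ]
shift [-1.1 -0.5 49.4] turn -0.0005963159586976907
```

View pics/h5.png

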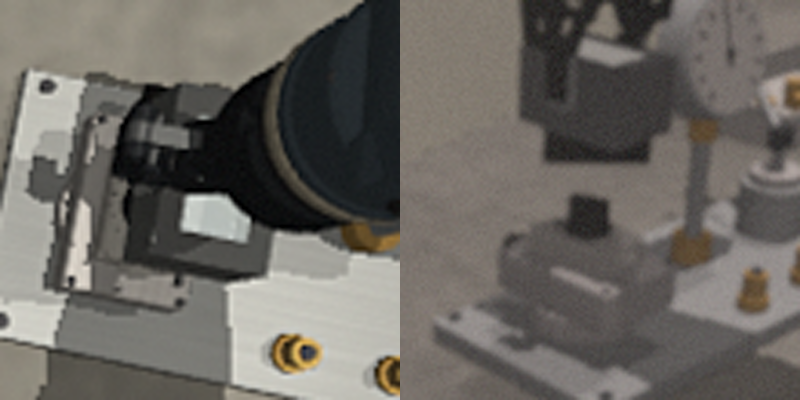

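The hood hangs level in the grip, with its mouth above the knob (right crop, around (595,160) over (590,215)). I descend with force checks.

```bash
python3 -m jog '[[-1,-1,25,0,40],[-1,-1,50,0,40],[-1,-1,70,0,40],[-1,-1,78,0,40],[-1,-1,78,0,40]]'; python3 to.py .582 -.0527 .11 2.957;  python3 -m jog '[[0,0,3,0,40],[0,0,6,0,40],[0,0,9,0,40],[0,0,12,0,40],[0,0,12,0,40]]'; python3 st.py;  python3 to.py .582 -.0527 .11 2.957
```

```text
time: 26.3
ee_pos: [0.5819, -0.0518, 0.1219]
tool_rot: [-3.139, -0.002, 2.959]
contact_force: [-0.2, -0.2, -1.3]
width: 0.0593
shift [-0.3 -0.9 11.9] turn 0.0020135544734243283
time: 26.92
ee_pos: [0.5819, -0.0527, 0.1097]
tool_rot: [-3.138, -0.002, 2.958]
contact_force: [-0.7, -4.7, -1.2]
width: 0.0595
joints [-0.088  0.404 -0.091  1.078 -0.003  0.095] tool z [-0.0028 -0.0032 -1.    ] pos [ 0.5819 -0.0527  0.1097] yaw 2.958 F [-0.7 -4.7 -1.2]
shift [-0.1  0.  -0.3] turn 0.00104638232925236
```

```bash
python3 -m jog '[[0,0,2,0,40],[0,0,4,0,40],[0,0,6,0,40],[0,0,6,0,40]]'; python3 st.py;  python3 -m jog '[[0,0,1,0,40],[0,0,2,0,40],[0,0,3,0,40],[0,0,3,0,40]]'; python3 st.py
```

```text
time: 27.42
ee_pos: [0.5826, -0.0529, 0.1041]
tool_rot: [-3.138, -0.0, 2.958]
contact_force: [2.8, -4.0, 2.0]
width: 0.0592
joints [-0.089  0.408 -0.1    1.064 -0.004  0.095] tool z [-0.0011 -0.0037 -1.    ] pos [ 0.5826 -0.0529  0.1041] yaw 2.958 F [ 2.8 -4.   2. ]
time: 27.92
ee_pos: [0.5832, -0.053, 0.1021]
tool_rot: [-3.138, 0.001, 2.958]
contact_force: [-0.5, -3.4, 10.0]
width: 0.0589
joints [-0.089  0.409 -0.104  1.057 -0.004  0.095] tool z [ 7.e-04 -4.e-03 -1.e+00] pos [ 0.5832 -0.053   0.1021] yaw 2.958 F [-0.5 -3.4 10. ]
```

```bash
python3 -m jog '[[0,0,1,0,40],[0,0,2,0,40],[0,0,2,0,40]]'; python3 st.py;  python3 -m jog '[[0,0,1,0,40],[0,0,2,0,40],[0,0,2,0,40]]'; python3 st.py
```

```text
time: 28.3
ee_pos: [0.5829, -0.053, 0.1001]
tool_rot: [-3.138, 0.001, 2.958]
contact_force: [0.9, -2.9, -1.1]
width: 0.0597
joints [-0.089  0.41  -0.107  1.053 -0.004  0.095] tool z [ 3.e-04 -4.e-03 -1.e+00] pos [ 0.5829 -0.053   0.1001] yaw 2.958 F [ 0.9 -2.9 -1.1]
time: 28.68
ee_pos: [0.5827, -0.053, 0.0975]
tool_rot: [-3.138, 0.0, 2.958]
contact_force: [2.2, -2.7, -5.1]
width: 0.0593
joints [-0.089  0.413 -0.111  1.048 -0.004  0.095] tool z [-5.0e-04 -3.9e-03 -1.0e+00] pos [ 0.5827 -0.053   0.0975] yaw 2.958 F [ 2.2 -2.7 -5.1]
```

The push dropped from 10 N to about 0, so the catches have snapped. I continue to the rim stop and build up 10 N.

```bash
python3 -m jog '[[0,0,1,0,40],[0,0,1,0,40]]'; python3 st.py;  python3 -m jog '[[0,0,1,0,40],[0,0,1,0,40]]'; python3 st.py
```

```text
time: 28.92
ee_pos: [0.5828, -0.053, 0.0973]
tool_rot: [-3.138, 0.001, 2.958]
contact_force: [-0.8, -2.6, 5.7]
width: 0.0597
joints [-0.089  0.412 -0.112  1.046 -0.004  0.095] tool z [ 1.0e-04 -3.9e-03 -1.0e+00] pos [ 0.5828 -0.053   0.0973] yaw 2.958 F [-0.8 -2.6  5.7]
time: 29.18
ee_pos: [0.5828, -0.053, 0.0973]
tool_rot: [-3.138, 0.002, 2.958]
contact_force: [-1.6, -1.6, 7.3]
width: 0.0594
joints [-0.089  0.412 -0.113  1.045 -0.004  0.095] tool z [ 9.0e-04 -3.9e-03 -1.0e+00] pos [ 0.5828 -0.053   0.0973] yaw 2.958 F [-1.6 -1.6  7.3]
```

```bash
python3 -m jog '[[0,0,1.5,0,40],[0,0,1.5,0,40],[0,0,1.5,0,40],[0,0,1.5,0,40]]'; python3 - <<'E'
from h import *
F=[]
for i in range(4):
    p,d=imaging.grab_frame("side" if i%2 else "top");F.append(sensors.get_state()["contact_force"]);
    if i%2: q=p
    else: t=p
print(np.round(F,1),sensors.get_state()["ee_pos"])
a=cv2.resize(t[150:240,350:440,::-1],(400,400),interpolation=cv2.INTER_CUBIC);b=cv2.resize(q[130:210,285:365,::-1],(400,400),interpolation=cv2.INTER_CUBIC)
cv2.imwrite("pics/h6.png",np.hstack([a,b]))
E
```

```text
time: 29.68
ee_pos: [0.5828, -0.053, 0.0972]
tool_rot: [-3.138, 0.003, 2.958]
contact_force: [-4.0, -2.9, 11.5]
width: 0.0594
[[-2.5 -1.9 11.9]
 [-4.  -2.7 11.6]
 [-3.1 -3.  12.2]
 [-3.2 -2.2 12.4]] [ 0.58281452 -0.05299886  0.09726297]
```

View pics/h6.png

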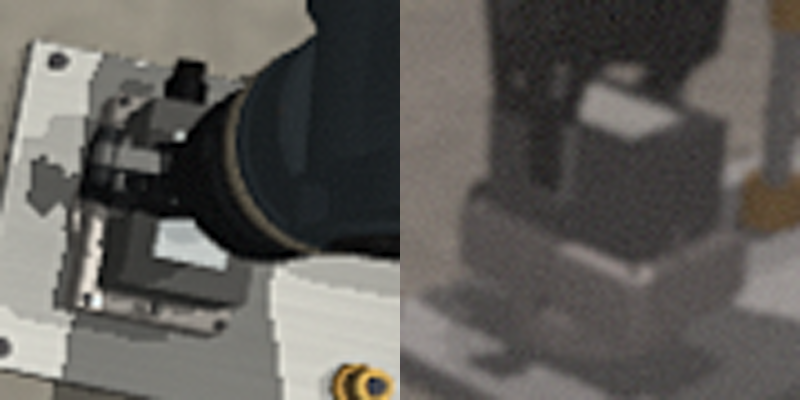

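The hood sits flat on the deck (right crop, rim along y≈245–265, no gap). The push reads about 12 N, so I trim it to 10.

```bash
python3 -m jog '[[0,0,1.25,0,40],[0,0,1.25,0,40],[0,0,1.25,0,40]]'; python3 - <<'E'
from h import *
F=[]
for i in range(4):
    p,d=imaging.grab_frame("top");F.append(sensors.get_state()["contact_force"])
print(np.round(F,1))
K,tt,M,_=cal("top")
c=np.array([.582,-.0527,.135])
for sx,sy in((-.04,-.02),(-.04,.02),(-.03,-.02),(-.03,.0),(.038,.02),(.038,0)):
    a=np.radians(-10.6);q=c+[sx*np.cos(a)-sy*np.sin(a),sx*np.sin(a)+sy*np.cos(a),0];u,v=proj("top",q).round().astype(int)
    t,r=ray("top",u,v);print(sx,sy,(t+r*d[v,u])[2].round(4))
E
```

```text
time: 30.25
ee_pos: [0.5828, -0.053, 0.0972]
tool_rot: [-3.138, 0.004, 2.958]
contact_force: [-2.3, -2.5, 9.4]
width: 0.0595
[[-1.8 -3.2 10.2]
 [-1.8 -3.1  9.7]
 [-2.3 -1.9 10.9]
 [-2.9 -2.8  9.5]]
-0.04 -0.02 0.1339
-0.04 0.02 0.1307
-0.03 -0.02 0.1333
-0.03 0.0 0.1327
0.038 0.02 0.1352
0.038 0 0.2638
```

```bash
python3 -c "
from cell import job
print(job.close_job())"
```

```text
the job is handed in; nothing more can be done
None
```

I set the knob, snapped the grey hood home, and handed the job in at about 30 s with the gripper still pressing it down at about 10 N.

- **Knob:** I turned it clockwise in two grips, about 1.58 rad in all. The last top view put the pointer at 5.4–6.8° and the index tab at roughly 4–8°. They agree to within a few degrees. I could not resolve the pointer's end meeting the tab any better at this picture resolution.
- **Hood:** The push rose to 10 N, then dropped to about −1 N as the catches snapped. The rim came to rest at the expected home height to within 0.1 mm. I saw no gap in the side view. The depth readings on the hood's top were 131–135 mm against 135 mm expected; they read 1–2 mm low elsewhere too.
- **Final push:** Readings at the end were 9.4–10.9 N.
- **Detour:** Before I picked up the hood, joint 6 ran into its range limit because I had its direction wrong. That tilted the tool, and my first attempt to correct it overshot. I brought the tool back to vertical in free space, with no contact showing in the force readings. It cost about 10 s.
- **Beaker, spanner and adapter:** I never went near them, but I took no picture at the end to confirm they had not moved.

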